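# Uncover a cutter spindle and turn its flat to face up

## Task

Slide the loose metal cover plate by its black grip along the top of the spindle stand, off the spindle and onto the grey housing, so that it lies flat on the housing and the spindle is open; slide it, do not carry it through the air. Then find the flat milled on the steel spindle, which may start on a side or underneath, and turn the spindle until this flat faces straight up, ready for the set-screw of a cutting disc. Leave the small things on the worktop where they are.

Things in the scene. Friction and masses are not known exactly. Their poses are not given: they have to be found in the camera images.
- stand: Fixed spindle stand, 94 x 352 mm. Origin on the worktop below where spindle meets housing; y runs along the spindle. At y -175 to 0 mm the solid grey housing, 80 mm wide (x), flat top 95 mm up. At y 0 to 150 mm the bay, open in front, behind and above, floor 14 mm up. At y 150 to 166 mm an aluminium cheek, 60 mm wide, top 95 mm up. Spindle axis: x = 0, 70 mm above the worktop.
- housing_top (a point): Centre of the grey housing's flat top (80 mm in x by 175 mm in y), 95 mm above the worktop, at y = -87.5 mm of the stand; axes as the stand's. The cover plate shall finish lying here.
- spindle_flat (a point): Middle of the flat on the steel spindle, 10 mm off its axis: 22 mm wide, 50 mm long (stand y 4 to 54 mm). Here the 30 mm bar measures 25 mm across the flat. y runs along the spindle as the stand's y; z points straight out of the flat, so the flat faces up when z is vertical. Starts 46 to 180 degrees from up, on either side.
- spindle_round (a point): Point on the spindle's axis amid its plain round part, 30 mm in diameter (stand y 54 to 146 mm), where it can be gripped; 100 mm from the housing, 50 mm from the cheek. The spindle turns in place about the stand's y axis, more than a full turn either way, against 0.08 N m of friction, and stays where it is left. Its bearings are rigid and a light grip (25 to 45 N) turns it.
- cover_grip (a point): Centre of the black bar grip on the loose aluminium cover plate, 12 mm above the plate's top face, 17 mm above its underside. Bar 14 mm thick (x), 60 mm long (y), 24 mm high, amid the plate; plate 80 (x) x 170 (y) x 5 mm, about 0.2 kg. It starts over the bay, unfastened, resting on the housing's edge and the cheek. y along the plate and stand.
- wood_stamp: A turned wooden stamp, 38 x 38 x 55 mm, standing loose on the worktop; origin under its foot. To be left alone.
- nozzle_1: A steel piping nozzle, 26 x 26 x 32 mm, standing loose on the worktop; origin under its foot. To be left alone.
- nozzle_3: A steel piping nozzle, 24 x 24 x 34 mm, standing loose on the worktop; origin under its foot. To be left alone.
- kitchen_timer: A small white digital timer, 62 x 66 x 20 mm, lying loose on the worktop; origin under its centre. To be left alone.

How it is judged:
By the outcome, as a careful person would: the job done as asked, in the order asked, and still so for the second after the job is handed in, with the robot touching nothing.
It also fails if it takes over 67 s, if anything falls off the work surface, if the arm or the gripper's body presses on something with over 40 N, if the wrist force passes 120 N, or if a joint passes its speed limit or range.

## Robot

A 6-joint arm with a two-finger parallel gripper is mounted at the origin on a cart in front of the work surface, level with it; the furniture and walls round the work are solid. World frame = base frame: x ahead of the robot, y to its left, z up, the work surface at z = 0. Lengths are in m, angles in rad, forces in N, time in s.
With the tool pointing down it reaches from about 0.35 to 1 m from the base axis. Payload 7.1 kg.
Tool frame: the origin (TCP) lies midway between the tips of the shut fingers; the grasp point (between the pads) lies 19 mm behind it; y points along the fingers, z is the direction in which the jaws open and shut, and the axes are right-handed (so a half turn about y gives the same grasp; the last joint's range is limited). The gripper opens to 85 mm and grips with 20 to 120 N. Pads are 22 mm wide; open, the fingers measure 114 mm over their backs; the gripper's body (76 mm by 85 mm) begins 54 mm behind the grasp point. The pads swing forward as they close: fully open they stand 13 mm farther back than shut.
Start: joints at [-1.131, 0.423, 1.63, -0, 1.089, -0.019], TCP at [0.277, -0.56, 0.231] pointing down, gripper open.
Joint ranges: [-3, 3], [-0.9, 2.11], [0.09, 2.58], [-1.31, 4.45], [0.11, 2.69], [-2.54, 2.54]. Speed limits (rad/s): [2.39, 2.39, 3.01, 3.14, 3.14, 3.14].

## Interface

Orientations are given as a 3x3 rotation matrix whose columns are the frame's x, y, z axes.
In Python, from station import env gives the robot as it stands. The module is installed in compiled form; this text tells all that it offers.
- The arm moves only by the tool send_rows, never from a script. Its arguments are lists of equal length, an entry for each row: "dr": the turn, a rotation vector about the world's x, y, z in degrees, a list of three; "dp": the shift along the world's x, y, z in cm, a list of three; "fingers": the finger opening in cm, from 0 to 8.54. A call has exactly 8 rows; each row shifts and turns the commanded pose from where the row before left it; what a row does not reach is not made up. A row lasts 1/12 s, in which the tool goes at most 41.7 mm and 7.16 degrees, less where a joint would pass 70% of its speed; a pose out of reach is approached as far as the arm can. A call is refused whole if a number of a shift passes 4.17 or a number of a turn 7.16, either way. A call with a gripper value outside its range is refused whole. The fingers move at their own pace and stop on an object; the grip force is fixed at half the most. Time passes only in rows, so rows that do not move let the fingers close, or fill a call up. It gives the time, the measured TCP pose, the force and the opening at its end, in the units of the state.
- env.observe(): the state, without advancing time (a new reading comes with each control period).
- env.camera(name): name is "side" or "top" or "wrist"; returns (picture, depth): 480x640x3 uint8, blue, green, red; 480x640 float32, m along the optical axis (not along the pixel's ray), 0 where there is no reading.
- env.get_calibration(name): a dict with "fov_y" (degrees; the focal length in pixels is half the picture's height over the tangent of half this angle, whatever the lens; pixels are square), "cx", "cy" (the principal point, pixels), "dist_coeffs" ([k1, k2, p1, p2, k3] as OpenCV has them; the pictures are not rectified), "rvec" (rotation vector, rad) and "tvec" (3), from world to camera coordinates, as OpenCV has them. Camera axes: x right, y down, z forward; pixel columns grow to the right and rows downward; lengths in m; the calibration is good to about 2 mm. A picture is of the moment at which its call begins: read the wrist's pose just before it. get_calibration takes no time and is no camera call; for the wrist camera it gives the pose at the moment of the call.
- env.hand_in(): hands the job in, once; it reports no verdict.
The state is a dict: "clock": time; "qpos": joint angles; "qd": joint speeds; "joint_efforts": joint torques, N m; "tool_pos": TCP position; "orientation": TCP orientation; "ft_force": force on the tool from outside, world axes, zero at the start; "ft_torque": the same for the moment, N m; "finger_gap": opening from 0.0 (shut) to 1.0 (fully open).
Only numpy, scipy, OpenCV 4.12 (cv2) and the standard library are available. Lean on these libraries where they do the work, as an engineer would, in place of code of your own. Each camera call takes 0.05 s, during which the arm holds its last target. There are 200 camera calls.

## Working session

There is one attempt and no reset: what is moved stays moved. The work goes in short steps, Python scripts to look and compute and a tool call to move; the robot and the scene stay as the last step left them, time stands still between calls to the robot, and variables do not carry over. Pictures are saved under pics/ and viewed, about 8 in all and at most 12, crops included, and the job is handed in when it is done.

Besides the shell and the picture viewer there is one more tool, called after "Emit:" as name(argument=value, ...), one argument or row to a line, values as JSON. send_rows: Moves the arm, as the interface text tells. Its arguments: {"type":"object","properties":{"dr":{"type":"array","items":{"type":"array","items":{"type":"number"}}},"dp":{"type":"array","items":{"type":"array","items":{"type":"number"}}},"fingers":{"type":"array","items":{"type":"number"}}},"required":["dr","dp","fingers"]}

```bash
mkdir -p pics
cat > h.py <<'E'
import numpy as np, cv2
from station import env
def K(c):
    f=240/np.tan(np.radians(c['fov_y'])/2); return np.array([[f,0,c['cx']],[0,f,c['cy']],[0,0,1.]])
def rays(name,px,c=None):
    c=c or env.get_calibration(name); R=cv2.Rodrigues(np.array(c['rvec'],float))[0]; t=np.array(c['tvec'],float).ravel()
    u=cv2.undistortPoints(np.array(px,float).reshape(-1,1,2),K(c),np.array(c['dist_coeffs'],float)).reshape(-1,2)
    return -R.T@t, np.c_[u,np.ones(len(u))]@R   # d has unit depth
def onplane(name,px,z,c=None):
    o,d=rays(name,px,c); return o+d*((z-o[2])/d[:,2])[:,None]
def bydepth(name,px,D,c=None):
    o,d=rays(name,px,c); return o+d*np.array([D[int(v),int(u)] for u,v in px])[:,None]
def proj(name,P,c=None):
    c=c or env.get_calibration(name)
    return cv2.projectPoints(np.array(P,float).reshape(-1,1,3),np.array(c['rvec'],float),np.array(c['tvec'],float),K(c),np.array(c['dist_coeffs'],float))[0].reshape(-1,2)
def cloud(name,D,c):
    v,u=np.mgrid[0:480,0:640]; o,d=rays(name,np.c_[u.ravel(),v.ravel()],c); return (o+d*D.ravel()[:,None]).reshape(480,640,3)
E
python3 - <<'E'
from h import *
s=env.observe(); print({k:np.round(v,3).tolist() for k,v in s.items()})
for n in ('top','side'):
    c=env.get_calibration(n); p,d=env.camera(n); cv2.imwrite(f'pics/{n}0.png',p); np.save(f'{n}0.npy',d); o,_=rays(n,[[320,240]]); print(n,c['fov_y'],o)
E
```

```text
{'clock': 0.0, 'qpos': [-1.131, 0.424, 1.631, -0.0, 1.089, -0.019], 'qd': [0.001, 0.001, -0.001, 0.0, -0.001, -0.001], 'joint_efforts': [0.002, -55.737, -28.174, 0.0, 0.007, 0.0], 'tool_pos': [0.277, -0.56, 0.231], 'orientation': [[-0.897, -0.001, 0.443], [-0.443, 0.001, -0.897], [-0.0, -1.0, -0.001]], 'ft_force': [0.081, -0.029, 0.507], 'ft_torque': [-0.024, 0.037, 0.005], 'finger_gap': 1.003}
top 55.63377578581672 [ 0.34289329 -0.03524783  1.13717074]
side 52.72813678745285 [ 0.60186896 -1.05271338  0.56824465]
```

View pics/top0.png

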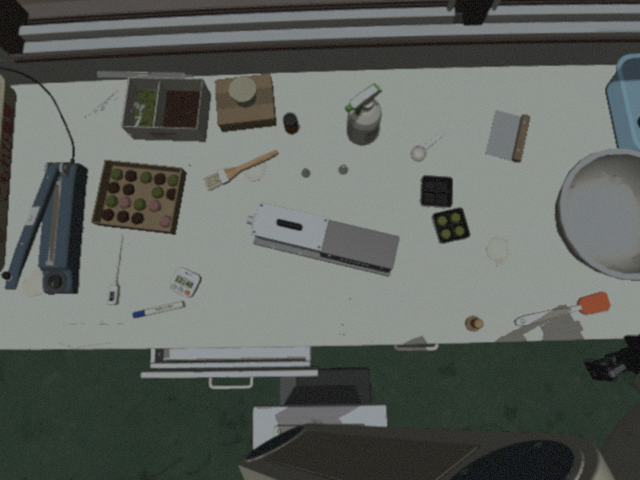

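View pics/side0.png

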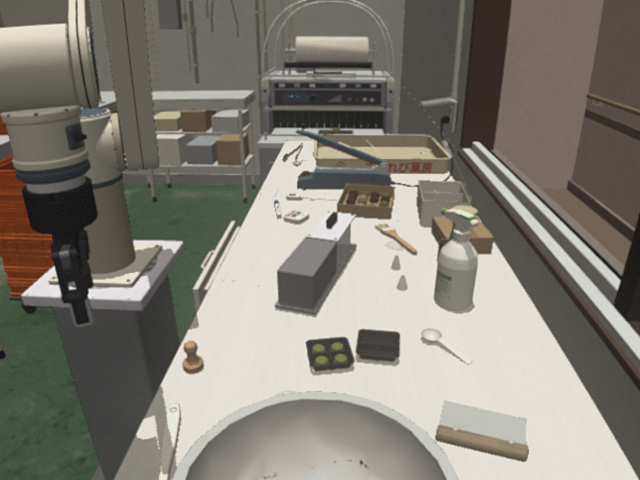

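The top view shows the plate with its grip at (289,225) and the housing around (360,247). The nozzles are at (306,172) and (343,169), the stamp at (474,323) and the timer at (184,282). Next I measure the stand.

Run:
```python
from h import *
c=env.get_calibration('top'); D=np.load('top0.npy'); p=cv2.imread('pics/top0.png'); P=cloud('top',D,c)
box=np.zeros((480,640),bool); box[195:285,240:410]=1
z=P[...,2]
m=box&(z>.08)&(z<.14)
print('n',m.sum(), np.percentile(z[m],[5,25,50,75,95]))
r=cv2.minAreaRect(P[m][:,:2].astype(np.float32)*1000); print('all top',r)
for nm,a,b in(('plate',.0975,.108),('hous',.088,.0972),('grip',.112,.14)):
    q=box&(z>a)&(z<b); print(nm,q.sum(),P[q].mean(0),cv2.minAreaRect(P[q][:,:2].astype(np.float32)*1000))
g=cv2.cvtColor(p,cv2.COLOR_BGR2GRAY)
w=(box&(z>.07)&(g>120)).astype(np.uint8); w=cv2.morphologyEx(w,cv2.MORPH_OPEN,np.ones((3,3)))
cs=max(cv2.findContours(w,0,2)[0],key=cv2.contourArea); q=onplane('top',cs.reshape(-1,2),.1); print('plate col',cv2.minAreaRect(q[:,:2].astype(np.float32)*1000))
w=np.zeros((480,640),np.uint8); w[215:236,272:308]=(g[215:236,272:308]<70)
cs=max(cv2.findContours(w,0,2)[0],key=cv2.contourArea); q=onplane('top',cs.reshape(-1,2),.124); print('grip col',cv2.minAreaRect(q[:,:2].astype(np.float32)*1000))
cv2.imwrite('pics/crop1.png',cv2.resize(p[190:285,235:415],None,fx=4,fy=4,interpolation=cv2.INTER_CUBIC))
```

```text
n 4942 [0.09159924 0.09443229 0.09706738 0.09983143 0.10343596]
all top ((549.84619140625, -12.019012451171875), (359.94110107421875, 84.04327392578125), 74.18949890136719)
plate 2124 [0.56601429 0.04468055 0.10002313] ((548.7320556640625, -21.625030517578125), (334.7081604003906, 81.29547119140625), 74.54862976074219)
hous 2453 [ 0.52763085 -0.08997344  0.09435663] ((548.2112426757812, -20.180328369140625), (343.318359375, 82.62330627441406), 74.21184539794922)
grip 165 [0.56947143 0.05725716 0.12258028] ((570.1130981445312, 57.14667510986328), (58.43242263793945, 14.32371711730957), 74.41259002685547)
plate col ((572.850341796875, 65.7952651977539), (184.82740783691406, 79.38965606689453), 75.11304473876953)
grip col ((568.5717163085938, 57.77796936035156), (58.29004669189453, 14.100820541381836), 74.25489044189453)
```

View pics/crop1.png

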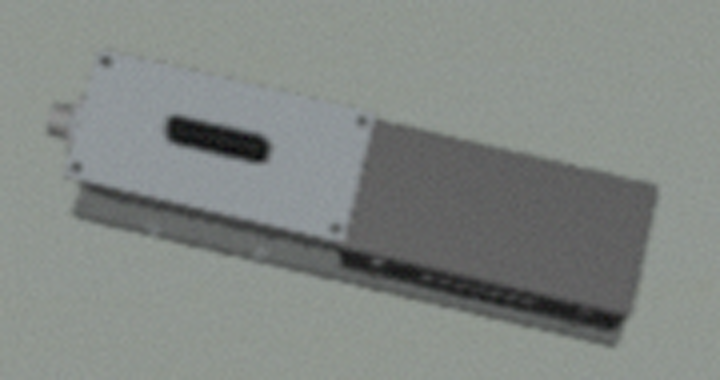

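The crop shows the bright plate with dark corner screws, the grip in its middle, and the dark housing to the right, whose far end is at crop x≈640. I'll fit the housing edges for the slide distance.

Run:
```python
from h import *
p=cv2.imread('pics/top0.png'); g=cv2.cvtColor(p,cv2.COLOR_BGR2GRAY)
a=np.radians(74.3); ey=np.array([np.cos(a),np.sin(a)]); ex=np.array([ey[1],-ey[0]])
print(g[245,370],g[225,310],g[215,380])
c=env.get_calibration('top'); P=cloud('top',np.load('top0.npy'),c)
w=((g>75)&(g<125)).astype(np.uint8); w[:, :318]=0; w[:215]=0; w[285:]=0; w[:,405:]=0
w&=(P[...,2]>.08).astype(np.uint8)
w=cv2.morphologyEx(w,cv2.MORPH_OPEN,np.ones((3,3)))
cs=max(cv2.findContours(w,0,2)[0],key=cv2.contourArea); q=onplane('top',cs.reshape(-1,2),.095)[:,:2]
print('house',cv2.minAreaRect((q*1000).astype(np.float32)))
for n,e in(('x',ex),('y',ey)):
    s=q@e; print(n,np.percentile(s,[0,3,97,100]))
G=np.array([.5695,.0575]); print('grip',G@ex,G@ey)
D=g>145
w=D.astype(np.uint8); w[:,:240]=0;w[:195]=0;w[275:]=0;w[:,340:]=0; w&=(P[...,2]>.09).astype(np.uint8)
w=cv2.morphologyEx(w,cv2.MORPH_OPEN,np.ones((7,7)))
cs=max(cv2.findContours(w,0,2)[0],key=cv2.contourArea); q=onplane('top',cs.reshape(-1,2),.1)[:,:2]
print('plate',cv2.minAreaRect((q*1000).astype(np.float32)),[np.percentile(q@e,[0,3,97,100]) for e in(ex,ey)])
```

```text
100 149 145
house ((524.9315795898438, -103.42704772949219), (169.75381469726562, 78.67053985595703), 74.93866729736328)
x [0.49331634 0.49393228 0.57287239 0.57340531]
y [-0.04267452 -0.04231256  0.12708404  0.12745395]
grip 0.5326934239462674 0.20946172940277694
plate ((568.2297973632812, 130.2228240966797), (17.203296661376953, 14.157173156738281), 0.21609556674957275) [array([0.5019973 , 0.50230904, 0.52127587, 0.52158774]), array([0.26996162, 0.27037551, 0.28787589, 0.28829373])]
```

Emit:
send_rows(
  dr=[
    [0, 0, 6],
    [0, 0, 6],
    [0, 0, 6],
    [0, 0, 6],
    [0, 0, 6],
    [0, 0, 6],
    [0, 0, 6],
    [0, 0, 6],
  ],
  dp=[
    [1.5, 4, 0],
    [1.5, 4, 0],
    [2, 4, 0],
    [2, 4, 0],
    [2, 4, 0],
    [2, 4, 0],
    [2.5, 4, 0],
    [2.5, 4, 0],
  ],
  fingers=[8.5, 8.5, 7, 6, 6, 6, 6, 6],
)

```text
clock: 0.77
tool_pos: [0.425, -0.2606, 0.2312]
orientation: [[-0.266, -0.0, 0.964], [-0.964, 0.0, -0.266], [-0.0, -1.0, -0.0]]
ft_force: [0.1, -0.2, 0.4]
finger_gap: 0.702
```

Emit:
send_rows(
  dr=[
    [0, 0, 0],
    [0, 0, 0],
    [0, 0, 0],
    [0, 0, 0],
    [0, 0, 0],
    [0, 0, 0],
    [0, 0, 0],
    [0, 0, 0],
  ],
  dp=[
    [1.8, 3.98, -0.5],
    [1.8, 3.98, -0.5],
    [1.8, 3.98, -0.5],
    [1.8, 3.98, -0.5],
    [1.8, 3.98, -0.5],
    [1.8, 3.98, -0.5],
    [1.8, 3.98, -0.5],
    [1.8, 3.98, -0.5],
  ],
  fingers=[5, 5, 5, 5, 5, 5, 5, 5],
)

```text
clock: 1.43
tool_pos: [0.5615, 0.0413, 0.1929]
orientation: [[-0.271, -0.001, 0.963], [-0.963, -0.0, -0.271], [0.0, -1.0, -0.0]]
ft_force: [0.9, -1.1, 0.5]
finger_gap: 0.587
```

Emit:
send_rows(
  dr=[
    [0, 0, 0],
    [0, 0, 0],
    [0, 0, 0],
    [0, 0, 0],
    [0, 0, 0],
    [0, 0, 0],
    [0, 0, 0],
    [0, 0, 0],
  ],
  dp=[
    [0, 0, 0],
    [0, 0, 0],
    [0, 0, 0],
    [0, 0, 0],
    [0, 0, 0],
    [0, 0, 0],
    [0, 0, 0],
    [0, 0, 0],
  ],
  fingers=[5, 5, 5, 5, 5, 5, 5, 5],
)

```text
clock: 2.1
tool_pos: [0.5612, 0.0385, 0.1936]
orientation: [[-0.272, 0.0, 0.962], [-0.962, 0.0, -0.272], [-0.0, -1.0, 0.0]]
ft_force: [-0.1, 0.4, 0.1]
finger_gap: 0.59
```

Run:
```python
from h import *
s=env.observe(); c=env.get_calibration('wrist'); p,D=env.camera('wrist'); print(s['tool_pos'],s['clock'])
P=cloud('wrist',D,c); z=P[...,2]
m=(z>.115)&(z<.132)&(np.hypot(P[...,0]-.5695,P[...,1]-.0575)<.05); print(m.sum())
if m.sum(): print(cv2.minAreaRect((P[m][:,:2]*1000).astype(np.float32)),np.median(z[m]))
m=(z>.095)&(z<.106)&(np.hypot(P[...,0]-.5695,P[...,1]-.0575)<.12); print(m.sum(),np.median(z[m]),cv2.minAreaRect((P[m][:,:2]*1000).astype(np.float32)))
print(proj('wrist',[[.5695,.0575,.124],s['tool_pos']],c))
cv2.imwrite('pics/w1.png',p)
```

```text
[0.56120277 0.03845807 0.19363144] 2.1
2449
((570.8687133789062, 59.54352569580078), (59.16008758544922, 13.611719131469727), 74.77467346191406) 0.12301606924494127
32949 0.09947810946692906 ((566.2473754882812, 41.29071044921875), (206.43936157226562, 80.65559387207031), 74.94648742675781)
[[323.86800437 229.34579356]
 [318.60031078 324.14895696]]
```

View pics/w1.png

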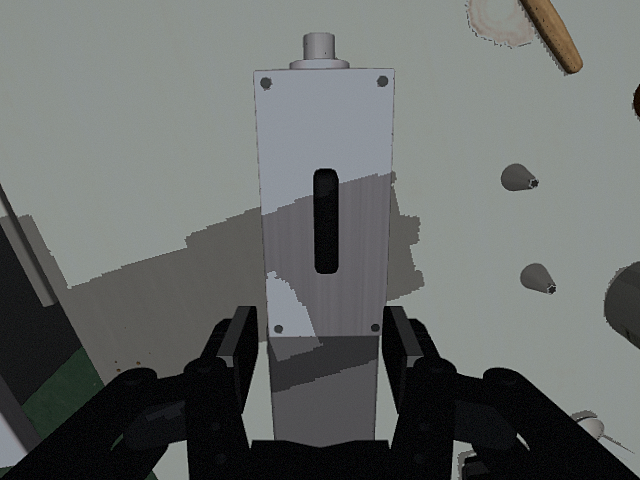

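The grip is at image (325,220), clear between the fingers. It measures (0.571, 0.0595), 124 mm high. Next I descend and close on it.

Emit:
send_rows(
  dr=[
    [0, 0, 0.5],
    [0, 0, 0],
    [0, 0, 0],
    [0, 0, 0],
    [0, 0, 0],
    [0, 0, 0],
    [0, 0, 0],
    [0, 0, 0],
  ],
  dp=[
    [0.48, 1.05, 0],
    [0.49, 1.05, -1],
    [0, 0, -2],
    [0, 0, -2],
    [0, 0, -2],
    [0, 0, -1.5],
    [0, 0, -0.4],
    [0, 0, 0],
  ],
  fingers=[5, 5, 5, 5, 5, 5, 5, 5],
)

```text
clock: 2.82
tool_pos: [0.5702, 0.061, 0.1026]
orientation: [[-0.262, -0.003, 0.965], [-0.965, -0.0, -0.262], [0.001, -1.0, -0.003]]
ft_force: [-0.8, -0.1, 0.7]
finger_gap: 0.586
```

Emit:
send_rows(
  dr=[
    [0, 0, 0],
    [0, 0, 0],
    [0, 0, 0],
    [0, 0, 0],
    [0, 0, 0],
    [0, 0, 0],
    [0, 0, 0],
    [0, 0, 0],
  ],
  dp=[
    [0, 0, 0],
    [0, 0, 0],
    [0, 0, 0],
    [0, 0, 0],
    [0, 0, 0],
    [0, 0, 0],
    [0, 0, 0],
    [0, 0, 0],
  ],
  fingers=[3.5, 2, 1, 0.5, 0.5, 0.5, 0.5, 0.5],
)

```text
clock: 3.48
tool_pos: [0.5719, 0.0603, 0.1056]
orientation: [[-0.263, 0.002, 0.965], [-0.965, 0.0, -0.263], [-0.001, -1.0, 0.002]]
ft_force: [-0.2, 1.4, 6.8]
finger_gap: 0.148
```

Emit:
send_rows(
  dr=[
    [0, 0, 0],
    [0, 0, 0],
    [0, 0, 0],
    [0, 0, 0],
    [0, 0, 0],
    [0, 0, 0],
    [0, 0, 0],
    [0, 0, 0],
  ],
  dp=[
    [-0.13, -0.48, 0],
    [-0.26, -0.97, 0],
    [-0.39, -1.45, 0],
    [-0.39, -1.45, 0],
    [-0.39, -1.45, 0],
    [-0.39, -1.45, 0],
    [-0.39, -1.45, 0],
    [-0.39, -1.45, 0],
  ],
  fingers=[0.5, 0.5, 0.5, 0.5, 0.5, 0.5, 0.5, 0.5],
)

```text
clock: 4.15
tool_pos: [0.5447, -0.0416, 0.1056]
orientation: [[-0.263, 0.003, 0.965], [-0.965, 0.001, -0.263], [-0.001, -1.0, 0.003]]
ft_force: [1.5, 2.9, 6.5]
finger_gap: 0.144
```

Emit:
send_rows(
  dr=[
    [0, 0, 0],
    [0, 0, 0],
    [0, 0, 0],
    [0, 0, 0],
    [0, 0, 0],
    [0, 0, 0],
    [0, 0, 0],
    [0, 0, 0],
  ],
  dp=[
    [-0.39, -1.45, 0],
    [-0.39, -1.45, 0],
    [-0.39, -1.45, 0],
    [-0.13, -0.48, 0],
    [0, 0, 0],
    [0, 0, 0],
    [0, 0, 0],
    [0, 0, 0],
  ],
  fingers=[0.5, 0.5, 0.5, 0.5, 0.5, 0.5, 0.5, 0.5],
)

```text
clock: 4.82
tool_pos: [0.5314, -0.0908, 0.1056]
orientation: [[-0.263, 0.002, 0.965], [-0.965, -0.002, -0.263], [0.001, -1.0, 0.002]]
ft_force: [-1.6, -5.1, 8.7]
finger_gap: 0.146
```

Run:
```python
from h import *
s=env.observe(); c=env.get_calibration('wrist'); p,D=env.camera('wrist'); print(s['tool_pos'],s['clock'])
P=cloud('wrist',D,c)
cv2.imwrite('pics/w2.png',p); np.save('w2.npy',P)
t,_=env.camera('top'); cv2.imwrite('pics/top2.png',np.vstack([cv2.resize(t[180:290,240:410],(680,440)),])); cv2.imwrite('pics/top2full.png',t)
b=cv2.resize(t[180:290,240:410],(512,331)); b2=cv2.resize(p,(441,331)); cv2.imwrite('pics/both2.png',cv2.resize(np.hstack([b,b2]),(800,278)))
```

```text
[ 0.53139073 -0.09084039  0.10564333] 4.8167
```

View pics/both2.png

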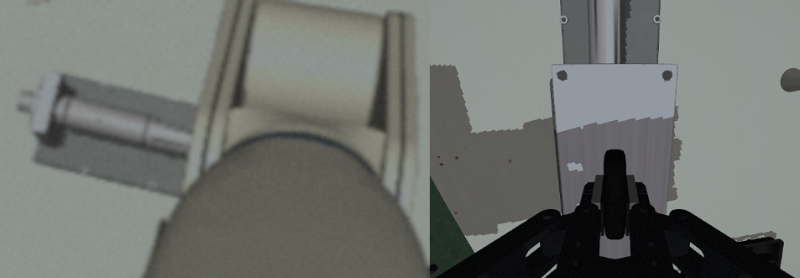

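Left crop: the bay is open, with the cheek at its left end, and the arm hides the housing. Right (wrist): the plate is still flat in the grip. The cheek position gives an independent check on the stand's origin.

Run:
```python
from h import *
t,D=env.camera('top'); c=env.get_calibration('top'); P=cloud('top',D,c); g=cv2.cvtColor(t,cv2.COLOR_BGR2GRAY)
a=np.radians(74.8); ey=np.array([np.cos(a),np.sin(a)]); ex=np.array([ey[1],-ey[0]])
m=np.zeros(g.shape,bool); m[195:260,240:280]=1; m&=(P[...,2]>.08)&(P[...,2]<.105)
q=P[m][:,:2]; print('cheek depth',m.sum(),np.percentile(q@ex,[1,99]),np.percentile(q@ey,[1,10,50,90,99]),P[m][:,2].mean())
T=np.array([.5314,-.0908]);print('tcp',T@ex,T@ey)
W=np.load('w2.npy'); z=W[...,2]
m=(z>.095)&(z<.105)&(W[...,1]>-.09); q=W[m][:,:2]; print('plate far edge',np.percentile(q@ey,[99,99.7]),np.percentile(q@ex,[.3,99.7]))
s=np.median(z[m]);print(s)
# spindle points
m=(z>.076)&(z<.088)&(W[...,1]>-.02); q=W[m][:,:2]; print('spindle',m.sum(),np.percentile(q@ex,[2,50,98]))
r,Ds=env.camera('side'); cv2.imwrite('pics/side2.png',cv2.resize(r[190:330,260:380],None,fx=5,fy=4.2,interpolation=cv2.INTER_CUBIC))
```

```text
cheek depth 366 [0.50297475 0.56108729] [0.23231905 0.24264572 0.27679791 0.29076891 0.30706663] 0.08887721066706147
tcp 0.5366165425831768 0.051703831831669635
plate far edge [0.13409006 0.13460076] [0.49742588 0.57643847]
0.09948787079927976
spindle 6115 [0.52021673 0.53119828 0.54160461]
```

View pics/side2.png

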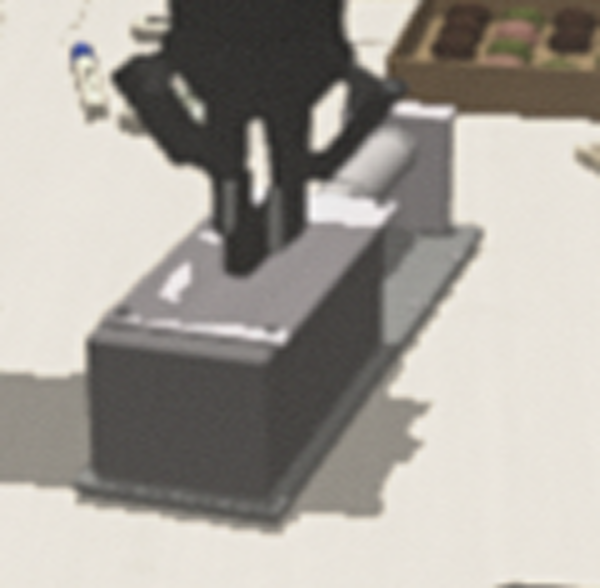

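The side crop shows the plate flat on the housing, with a strip of housing still bare at the near end. I'll convert those edges to positions.

Run:
```python
from h import *
a=np.radians(74.8); ey=np.array([np.cos(a),np.sin(a)]); ex=np.array([ey[1],-ey[0]])
f=lambda x,y:(260+x/5,190+y/4.2)
for n,z,pts in(('hous',.095,[(92,342),(180,351),(262,360)]),('plate low',.095,[(125,327),(200,334),(280,343)]),('plate top',.1,[(130,316),(200,323),(280,332)])):
    q=onplane('side',[f(*p) for p in pts],z)[:,:2]; print(n,np.c_[q@ex,q@ey].round(4).tolist())
```

```text
hous [[0.5001, -0.0571], [0.5376, -0.0544], [0.5722, -0.0526]]
plate low [[0.5071, -0.0385], [0.5393, -0.0357], [0.5736, -0.0342]]
plate top [[0.5084, -0.0358], [0.5386, -0.0337], [0.573, -0.0323]]
```

Emit:
send_rows(
  dr=[
    [0, 0, 0],
    [0, 0, 0],
    [0, 0, 0],
    [0, 0, 0],
    [0, 0, 0],
    [0, 0, 0],
    [0, 0, 0],
    [0, 0, 0],
  ],
  dp=[
    [-0.13, -0.3, 0],
    [-0.13, -0.3, 0],
    [-0.13, -0.3, 0],
    [-0.14, -0.3, 0],
    [0, 0, 0],
    [0, 0, 0],
    [0, 0, 0],
    [0, 0, 0],
  ],
  fingers=[0.5, 0.5, 0.5, 0.5, 0.5, 0.5, 1.5, 3],
)

```text
clock: 5.68
tool_pos: [0.5253, -0.1018, 0.1046]
orientation: [[-0.263, 0.0, 0.965], [-0.965, -0.0, -0.263], [0.0, -1.0, 0.0]]
ft_force: [-0.5, -0.3, 0.3]
finger_gap: 0.302
```

Emit:
send_rows(
  dr=[
    [0, 0, 0],
    [0, 0, 0],
    [0, 0, 0],
    [0, 0, 0],
    [0, 0, 0],
    [0, 0, 0],
    [0, 0, 0],
    [0, 0, 0],
  ],
  dp=[
    [0, 0, 0],
    [0, 0, 0],
    [0, 0, 0.5],
    [0, 0, 1.5],
    [0, 0, 3],
    [0, 0, 4],
    [0, 0, 4],
    [0, 0, 4],
  ],
  fingers=[5, 5, 5, 5, 5, 5, 5, 5],
)

```text
clock: 6.35
tool_pos: [0.5247, -0.1015, 0.2763]
orientation: [[-0.262, -0.001, 0.965], [-0.965, 0.0, -0.262], [0.0, -1.0, -0.001]]
ft_force: [1.8, -0.3, -0.2]
finger_gap: 0.586
```

Emit:
send_rows(
  dr=[
    [0, 0, 0],
    [0, 0, 0],
    [0, 0, 0],
    [0, 0, 0],
    [0, 0, 0],
    [0, 0, 0],
    [0, 0, 0],
    [0, 0, 0],
  ],
  dp=[
    [0, 0, 4],
    [0, 0, 4],
    [0, 0, 2],
    [0, 0, 0],
    [0, 0, 0],
    [0, 0, 0],
    [0, 0, 0],
    [0, 0, 0],
  ],
  fingers=[5, 5, 5, 5, 5, 5, 5, 5],
)

```text
clock: 7.02
tool_pos: [0.5246, -0.1015, 0.3727]
orientation: [[-0.262, -0.003, 0.965], [-0.965, 0.001, -0.262], [0.0, -1.0, -0.003]]
ft_force: [-0.2, -0.6, 0.2]
finger_gap: 0.585
```

Run:
```python
from h import *
s=env.observe(); c=env.get_calibration('wrist'); p,D=env.camera('wrist'); print(s['tool_pos'],s['clock'])
P=cloud('wrist',D,c); np.save('w3.npy',P); z=P[...,2]
a=np.radians(74.8); ey=np.array([np.cos(a),np.sin(a)]); ex=np.array([ey[1],-ey[0]])
m=(z>.096)&(z<.104)&(P[...,1]>-.2); q=P[m][:,:2]; print('plate',m.sum(),np.percentile(q@ey,[.3,99.7]),np.percentile(q@ex,[.3,99.7]))
cv2.imwrite('pics/w3.png',p)
r,_=env.camera('side'); cv2.imwrite('pics/side3.png',cv2.resize(r[190:330,260:380],None,fx=5,fy=4.2,interpolation=cv2.INTER_CUBIC))
t,_=env.camera('top'); cv2.imwrite('pics/top3.png',t)
```

```text
[ 0.52459116 -0.10145547  0.37271576] 7.0167
plate 11297 [-0.04619227  0.13711635] [0.49510517 0.83519743]
```

View pics/w3.png

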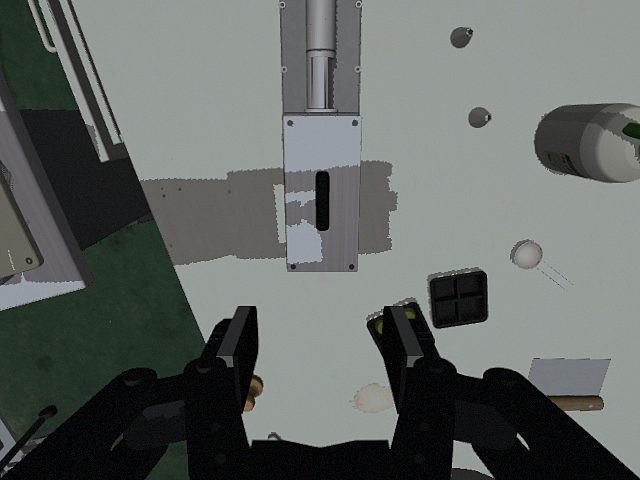

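The plate lies on the housing at (284–361, 113–271), and the spindle is open above it. The narrower segment at (322,80) is the flat zone. I'll zoom in on the plate end and the spindle.

Run:
```python
from h import *
p=cv2.imread('pics/w3.png'); r=cv2.imread('pics/side3.png')
a=cv2.resize(p[0:120,270:370],(333,400),interpolation=cv2.INTER_CUBIC)
b=cv2.resize(p[225:285,270:370],(333,200),interpolation=cv2.INTER_CUBIC)
s=cv2.resize(r,(467,457))
im=np.zeros((600,800,3),np.uint8); im[:400,:333]=a; im[400:,:333]=b; im[:457,333:]=s
cv2.imwrite('pics/m3.png',im)
```

```text
(no output)
```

View pics/m3.png

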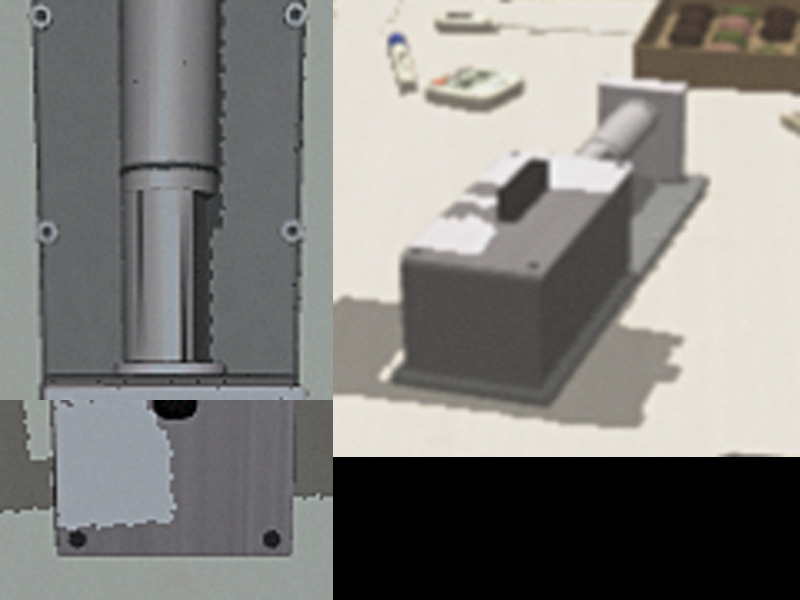

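The plate reaches the housing's near end, with a strip of about 3 mm left at the bay, so it is placed well. In the flat zone there is a dark facet on the +x side (crop x 183–217). I'll check it with depth profiles and a closer wrist view over the bay.

Emit:
send_rows(
  dr=[
    [0, 0, 0],
    [0, 0, 0],
    [0, 0, 0],
    [0, 0, 0],
    [0, 0, 0],
    [0, 0, 0],
    [0, 0, 0],
    [0, 0, 0],
  ],
  dp=[
    [0.5, 1.8, -1],
    [0.6, 2, -2],
    [0.6, 2, -2],
    [0.6, 2, -2],
    [0.5, 2, -2],
    [0.2, 1, -1],
    [0, 0, 0],
    [0, 0, 0],
  ],
  fingers=[6, 6, 6, 6, 6, 6, 6, 6],
)

```text
clock: 7.83
tool_pos: [0.5552, 0.0064, 0.2742]
orientation: [[-0.261, -0.001, 0.965], [-0.965, -0.0, -0.261], [0.001, -1.0, -0.001]]
ft_force: [0.3, 0.2, 0.8]
finger_gap: 0.705
```

```bash
cat > prof.py <<'E'
from h import *
import sys
a=np.radians(74.8); ey=np.array([np.cos(a),np.sin(a)]); ex=np.array([ey[1],-ey[0]])
def prof(cams,tag):
    for cam in cams:
        c=env.get_calibration(cam); p,D=env.camera(cam); P=cloud(cam,D,c); cv2.imwrite(f'pics/{cam}_{tag}.png',p)
        X=P[...,:2]@ex-.5335; Y=P[...,:2]@ey-.129; Z=P[...,2]-.07
        for lo,hi in((8,50),(62,140)):
            m=(Y>lo/1e3)&(Y<hi/1e3)&(abs(X)<.022)&(Z>-.03)&(Z<.024)&(D.reshape(480,640)>0)
            x=X[m]*1e3; z=Z[m]*1e3; print(cam,lo,hi,m.sum())
            print([(b,round(float(np.median(z[(x>=b-1)&(x<b+1)])),1),int(((x>=b-1)&(x<b+1)).sum())) for b in range(-20,21,2) if ((x>=b-1)&(x<b+1)).sum()>5])
E
python3 - <<'E'
from prof import *
s=env.observe(); print(s['tool_pos'],s['clock'])
prof(['wrist','top','side'],'4')
p=cv2.imread('pics/wrist_4.png'); q=proj('wrist',[[*(ex*.5335+ey*(.129+y)),.085] for y in(.004,.054,.146)]); print(q)
E
```

```text
[0.55518946 0.00636154 0.27420107] 7.8333
wrist 8 50 1403
[(-16, 2.6, 9), (-14, 5.8, 94), (-12, 9.1, 109), (-10, 11.3, 112), (-8, 12.5, 96), (-6, 13.4, 95), (-4, 13.9, 143), (-2, 14.5, 94), (0, 14.5, 94), (2, 14.3, 142), (4, 13.5, 96), (6, 13.2, 95), (8, 11.2, 95), (10, 0.6, 91), (12, -8.8, 38)]
wrist 62 140 3501
[(-16, 1.7, 84), (-14, 6.3, 205), (-12, 9.1, 237), (-10, 11.2, 216), (-8, 12.3, 260), (-6, 13.2, 227), (-4, 13.9, 250), (-2, 14.2, 246), (0, 14.0, 213), (2, 14.0, 283), (4, 13.7, 218), (6, 12.4, 272), (8, 11.4, 216), (10, 9.7, 242), (12, 6.9, 216), (14, 2.7, 116)]
top 8 50 0
[]
top 62 140 0
[]
side 8 50 44
[(6, 8.2, 9)]
side 62 140 166
[(-8, 12.4, 8), (-6, 12.6, 9), (-4, 13.0, 9), (-2, 12.6, 9), (0, 12.6, 10), (2, 11.7, 12), (4, 10.7, 15), (6, 9.5, 14), (8, 8.1, 13), (10, 4.9, 27), (12, -0.8, 26)]
[[316.90316051 234.38933556]
 [316.73854823 177.63197418]
 [316.4231516   60.46240255]]
```

View pics/wrist_4.png

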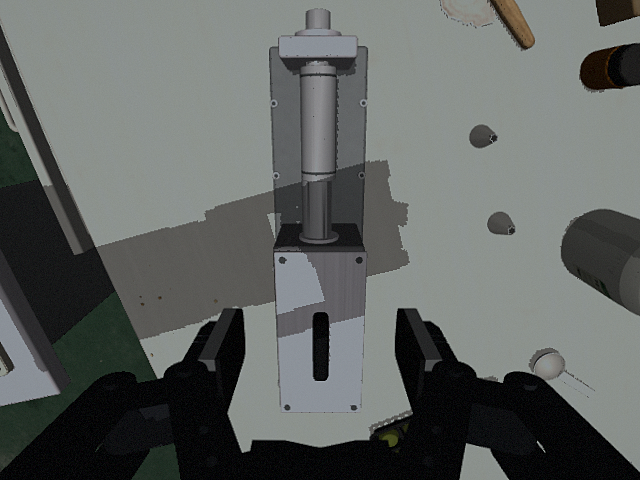

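The spindle's round part is symmetric about x' ≈ −1 mm. In the flat zone the +x side falls away almost vertically, so the flat faces about 85° toward +x. Before the grasp I check the camera's clearance and the joint values.

Run:
```python
from prof import *
s=env.observe(); print(s['tool_pos'],s['qpos'].round(3) if hasattr(s['qpos'],'round') else s['qpos'])
c=env.get_calibration('wrist'); o,d=rays('wrist',[[320,240]],c); R=np.array(s['orientation']); print('cam in tool',R.T@(o-s['tool_pos']), 'dir',R.T@d[0])
p,D=env.camera('wrist'); P=cloud('wrist',D,c); X=P[...,:2]@ex; Y=P[...,:2]@ey; Z=P[...,2]
m=(Z>.09)&(Z<.1)&(Y>.24)&(Y<.35)&(abs(X-.5325)<.028); print('cheek Y',m.sum(),np.percentile(Y[m],[2,50,98]),np.percentile(X[m],[1,99]))
m=(Z>.096)&(Z<.105)&(Y<.2)&(abs(X-.5325)<.06); print('plate',np.percentile(Y[m],[.5,99.5]),np.percentile(X[m],[.5,99.5]))
# fine profile
X=X-.5325;m0=(Y>.139)&(Y<.175)&(abs(X)<.022)&(Z>.04)&(Z<.094)
print([(b/2,round(float(np.median(Z[m0&(abs(X*1e3-b/2)<.35)])*1e3-70),1)) for b in range(12,32) if (m0&(abs(X*1e3-b/2)<.35)).sum()>3])
```

```text
[0.55595385 0.00543386 0.2757625 ] [-0.011  0.271  1.744 -0.     1.125  0.255]
cam in tool [-0.0800083  -0.14205669  0.00039831] dir [0.29635817 0.95518171 0.00107436]
cheek Y 1708 [0.27650838 0.28405078 0.29190921] [0.50516674 0.55982561]
plate [-0.045119    0.12265586] [0.49537621 0.57461694]
[(6.0, 13.3), (6.5, 13.2), (7.0, 12.9), (7.5, 12.9), (8.0, 12.4), (8.5, 12.4), (9.0, 9.0), (10.0, 3.3), (11.0, -2.2), (12.0, -8.3), (12.5, -8.3)]
```

The flat faces about 80° toward +x (depth slope), with its plane 10.4 mm off the axis, as it should be. The plate sits centred in y (stand −171 to −4). I go down to the spindle's round part with the fingers open.

Emit:
send_rows(
  dr=[
    [0, 0, 0],
    [0, 0, 0],
    [0, 0, 0],
    [0, 0, 0],
    [0, 0, 0],
    [0, 0, 0],
    [0, 0, 0],
    [0, 0, 0],
  ],
  dp=[
    [0.4, 1.7, -2],
    [0.4, 1.7, -2],
    [0.4, 1.7, -2],
    [0.4, 1.76, -2],
    [0, 0, -2],
    [0, 0, 0],
    [0, 0, 0],
    [0, 0, 0],
  ],
  fingers=[6, 6, 6, 6, 6, 6, 6, 6],
)

```text
clock: 8.7
tool_pos: [0.5722, 0.0743, 0.1759]
orientation: [[-0.263, 0.002, 0.965], [-0.965, 0.0, -0.263], [-0.001, -1.0, 0.002]]
ft_force: [0.1, -0.1, 0.5]
finger_gap: 0.699
```

Emit:
send_rows(
  dr=[
    [0, 0, 0],
    [0, 0, 0],
    [0, 0, 0],
    [0, 0, 0],
    [0, 0, 0],
    [0, 0, 0],
    [0, 0, 0],
    [0, 0, 0],
  ],
  dp=[
    [0, 0, -2.5],
    [0, 0, -2.5],
    [0, 0, -2.5],
    [0, 0, -2.5],
    [0, 0, -2],
    [0, 0, -0.5],
    [0, 0, 0],
    [0, 0, 0],
  ],
  fingers=[6, 6, 6, 6, 6, 6, 6, 6],
)

```text
clock: 9.37
tool_pos: [0.5726, 0.0747, 0.051]
orientation: [[-0.263, 0.002, 0.965], [-0.965, 0.0, -0.263], [-0.001, -1.0, 0.002]]
ft_force: [0.3, -0.3, -0.0]
finger_gap: 0.703
```

Emit:
send_rows(
  dr=[
    [1.38, 5.07, 0],
    [1.38, 5.07, 0],
    [1.38, 5.07, 0],
    [1.38, 5.07, 0],
    [1.38, 5.07, 0],
    [1.38, 5.07, 0],
    [1.38, 5.07, 0],
    [1.38, 5.07, 0],
  ],
  dp=[
    [-0.177, 0.048, 0.008],
    [-0.175, 0.047, 0.025],
    [-0.172, 0.047, 0.042],
    [-0.168, 0.046, 0.058],
    [-0.162, 0.044, 0.073],
    [-0.155, 0.042, 0.089],
    [-0.146, 0.04, 0.103],
    [-0.137, 0.037, 0.116],
  ],
  fingers=[6, 6, 6, 6, 6, 6, 6, 6],
)

```text
clock: 10.03
tool_pos: [0.5605, 0.0783, 0.0574]
orientation: [[-0.263, -0.645, 0.717], [-0.965, 0.177, -0.194], [-0.002, -0.743, -0.669]]
ft_force: [-0.5, -0.0, 0.6]
finger_gap: 0.706
```

Emit:
send_rows(
  dr=[
    [0, 0, 0],
    [0, 0, 0],
    [0, 0, 0],
    [0, 0, 0],
    [0, 0, 0],
    [0, 0, 0],
    [0, 0, 0],
    [0, 0, 0],
  ],
  dp=[
    [0, 0, 0],
    [0, 0, 0],
    [0, 0, 0],
    [0, 0, 0],
    [0, 0, 0],
    [0, 0, 0],
    [0, 0, 0],
    [0, 0, 0],
  ],
  fingers=[6, 6, 6, 6, 6, 6, 6, 6],
)

```text
clock: 10.7
tool_pos: [0.5584, 0.0786, 0.0549]
orientation: [[-0.262, -0.646, 0.717], [-0.965, 0.176, -0.195], [-0.0, -0.743, -0.669]]
ft_force: [0.3, 0.7, 1.0]
finger_gap: 0.704
```

Emit:
send_rows(
  dr=[
    [0, 0, 0],
    [0, 0, 0],
    [0, 0, 0],
    [0, 0, 0],
    [0, 0, 0],
    [0, 0, 0],
    [0, 0, 0],
    [0, 0, 0],
  ],
  dp=[
    [0.09, -0.02, 0],
    [0, 0, 0],
    [0, 0, 0],
    [0, 0, 0],
    [0, 0, 0],
    [0, 0, 0],
    [0, 0, 0],
    [0, 0, 0],
  ],
  fingers=[5, 4, 3.5, 3, 2.5, 2.5, 2.5, 2.5],
)

```text
clock: 11.37
tool_pos: [0.5591, 0.0784, 0.0551]
orientation: [[-0.262, -0.647, 0.716], [-0.965, 0.176, -0.195], [-0.0, -0.742, -0.67]]
ft_force: [-0.9, -0.3, 6.0]
finger_gap: 0.337
```

```bash
python3 -c "
import numpy as np
f=np.radians(42-5*np.arange(17));e=-2*np.diff(np.sin(f));z=-2*np.diff(np.cos(f))
print(np.c_[e*.965,-e*.262,z].round(3).tolist())"
```

```text
[[0.13, -0.035, -0.111], [0.139, -0.038, -0.099], [0.147, -0.04, -0.086], [0.153, -0.042, -0.072], [0.159, -0.043, -0.058], [0.163, -0.044, -0.044], [0.166, -0.045, -0.029], [0.168, -0.046, -0.014], [0.168, -0.046, 0.002], [0.168, -0.046, 0.017], [0.166, -0.045, 0.032], [0.162, -0.044, 0.047], [0.158, -0.043, 0.061], [0.152, -0.041, 0.075], [0.145, -0.039, 0.089], [0.137, -0.037, 0.101]]
```

Emit:
send_rows(
  dr=[
    [-1.31, -4.825, 0],
    [-1.31, -4.825, 0],
    [-1.31, -4.825, 0],
    [-1.31, -4.825, 0],
    [-1.31, -4.825, 0],
    [-1.31, -4.825, 0],
    [-1.31, -4.825, 0],
    [-1.31, -4.825, 0],
  ],
  dp=[
    [0.13, -0.035, -0.111],
    [0.139, -0.038, -0.099],
    [0.147, -0.04, -0.086],
    [0.153, -0.042, -0.072],
    [0.159, -0.043, -0.058],
    [0.163, -0.044, -0.044],
    [0.166, -0.045, -0.029],
    [0.168, -0.046, -0.014],
  ],
  fingers=[2.5, 2.5, 2.5, 2.5, 2.5, 2.5, 2.5, 2.5],
)

```text
clock: 12.03
tool_pos: [0.5715, 0.075, 0.05]
orientation: [[-0.262, -0.03, 0.965], [-0.965, 0.009, -0.262], [-0.001, -1.0, -0.031]]
ft_force: [1.0, -4.2, -6.9]
finger_gap: 0.33
```

Emit:
send_rows(
  dr=[
    [-1.31, -4.825, 0],
    [-1.31, -4.825, 0],
    [-1.31, -4.825, 0],
    [-1.31, -4.825, 0],
    [-1.31, -4.825, 0],
    [-1.31, -4.825, 0],
    [-1.31, -4.825, 0],
    [-1.31, -4.825, 0],
  ],
  dp=[
    [0.168, -0.046, 0.002],
    [0.168, -0.046, 0.017],
    [0.166, -0.045, 0.032],
    [0.162, -0.044, 0.047],
    [0.158, -0.043, 0.061],
    [0.152, -0.041, 0.075],
    [0.145, -0.039, 0.089],
    [0.137, -0.037, 0.101],
  ],
  fingers=[2.5, 2.5, 2.5, 2.5, 2.5, 2.5, 2.5, 2.5],
)

```text
clock: 12.7
tool_pos: [0.5805, 0.0718, 0.0523]
orientation: [[-0.268, 0.413, 0.87], [-0.963, -0.129, -0.236], [0.015, -0.902, 0.432]]
ft_force: [0.7, 32.9, -44.5]
finger_gap: 0.33
```

Emit:
send_rows(
  dr=[
    [0, 0, 0],
    [0, 0, 0],
    [0, 0, 0],
    [0, 0, 0],
    [0, 0, 0],
    [0, 0, 0],
    [0, 0, 0],
    [0, 0, 0],
  ],
  dp=[
    [0, 0, 0],
    [0, 0, 0],
    [0, 0, 0],
    [0, 0, 0],
    [0, 0, 0],
    [0, 0, 0],
    [0, 0, 0],
    [0, 0, 0],
  ],
  fingers=[2.5, 2.5, 2.5, 3.5, 5, 6, 6, 6],
)

```text
clock: 13.37
tool_pos: [0.583, 0.063, 0.0544]
orientation: [[-0.28, 0.411, 0.868], [-0.96, -0.147, -0.24], [0.029, -0.9, 0.435]]
ft_force: [0.5, 0.4, -0.7]
finger_gap: 0.703
```

Release is clean, but the tool only reached about −26° of tilt, where force built up to about 55 N. A joint range is the likely cause. I'll straighten up, rise and look.

Emit:
send_rows(
  dr=[
    [1.35, 4.96, 0],
    [1.35, 4.96, 0],
    [1.35, 4.96, 0],
    [1.35, 4.96, 0],
    [1.35, 4.96, 0],
    [0, 0, 0],
    [0, 0, 0],
    [0, 0, 0],
  ],
  dp=[
    [-0.16, 0.04, 0],
    [-0.17, 0.04, 0],
    [-0.17, 0.05, 0],
    [-0.17, 0.05, 0],
    [-0.17, 0.05, 0],
    [0, 0, 0.5],
    [0, 0, 2],
    [0, 0, 3],
  ],
  fingers=[6, 6, 6, 6, 6, 6, 6, 6],
)

```text
clock: 14.03
tool_pos: [0.5768, 0.0551, 0.1076]
orientation: [[-0.281, 0.15, 0.948], [-0.958, -0.108, -0.267], [0.063, -0.983, 0.174]]
ft_force: [-0.1, 0.3, -0.1]
finger_gap: 0.699
```

Emit:
send_rows(
  dr=[
    [0, 0, 0],
    [0, 0, 0],
    [0, 0, 0],
    [0, 0, 0],
    [0, 0, 0],
    [0, 0, 0],
    [0, 0, 0],
    [0, 0, 0],
  ],
  dp=[
    [0, -1, 3],
    [-0.5, -2, 3],
    [-0.5, -2, 3],
    [-0.5, -2, 3],
    [0, 0, 3],
    [0, 0, 0],
    [0, 0, 0],
    [0, 0, 0],
  ],
  fingers=[6, 6, 6, 6, 6, 6, 6, 6],
)

```text
clock: 14.7
tool_pos: [0.5629, -0.0141, 0.2588]
orientation: [[-0.281, 0.153, 0.948], [-0.958, -0.107, -0.266], [0.061, -0.982, 0.177]]
ft_force: [-0.2, 0.3, -0.3]
finger_gap: 0.705
```

```bash
cat > ang.py <<'E'
from prof import *
Y0=.1262
def ang():
    s=env.observe(); print('tcp',s['tool_pos'].round(4),'q',np.round(s['qpos'],3),s['clock']); print(np.round(s['orientation'],3).tolist())
    Ps=[]
    for i in range(3):
        c=env.get_calibration('wrist'); p,D=env.camera('wrist'); Ps.append(cloud('wrist',D,c))
    cv2.imwrite('pics/wlast.png',p)
    P=np.concatenate(Ps); X=P[...,:2]@ex; Y=P[...,:2]@ey-Y0; Z=P[...,2]
    b=(abs(X-.5325)<.02)&(Z>.06)&(Z<.094)
    m=b&(Y>.065)&(Y<.14); A=np.c_[2*X[m],2*Z[m],np.ones(m.sum())]
    r=np.linalg.lstsq(A,X[m]**2+Z[m]**2,rcond=None)[0]; print('circle',r[:2],np.sqrt(r[2]+r[0]**2+r[1]**2),m.sum())
    m=b&(Y>.01)&(Y<.048); x=(X[m]-r[0])*1e3; z=Z[m]*1e3-70
    print([(k,round(float(np.median(z[abs(x-k)<.6])),1)) for k in range(-16,17) if (abs(x-k)<.6).sum()>8])
    return x,z,P,r
E
python3 -c "
from ang import *
ang()"
```

```text
tcp [ 0.5629 -0.0141  0.2588] q [ 0.012  0.237  1.846 -0.139  0.91   0.369] 14.7
[[-0.281, 0.153, 0.948], [-0.958, -0.107, -0.266], [0.061, -0.982, 0.177]]
circle [0.53282092 0.0701096 ] 0.014266449570838018 12627
[(-15, 2.1), (-14, 4.5), (-13, 6.7), (-12, 8.3), (-11, 9.5), (-10, 10.5), (-9, 11.3), (-8, 11.3), (-7, 11.1), (-6, 11.0), (-5, 10.8), (-4, 10.5), (-3, 10.3), (-2, 9.9), (-1, 9.8), (0, 9.6), (1, 9.5), (2, 9.2), (3, 9.0), (4, 8.9), (5, 8.6), (6, 8.3), (7, 8.2), (8, 8.0), (9, 7.8), (10, 7.5), (11, 7.3), (12, 7.1), (13, 6.8), (14, 5.3), (15, 3.1)]
```

The flat now slopes −12.2° (normal still 12° toward +x) and its plane is where it should be. It needs 12.2° more in the same direction. I'll work out the re-grip with a +12° starting tilt.

Run:
```python
from prof import *
from scipy.spatial.transform import Rotation as Ro
s=env.observe(); R=np.array(s['orientation'])
ey3=np.r_[ey,0]; 
T=np.c_[-ey3,[0,0,-1],np.r_[ex,0]]; T=Ro.from_rotvec(np.radians(12)*ey3).as_matrix()@T
print('dr',Ro.from_matrix(T@R.T).as_rotvec(degrees=True), 'dp cm',100*(np.array([.5681,.0749,.16])-s['tool_pos']))
f=np.radians(12-1.525*np.arange(9));e=-2*np.diff(np.sin(f));z=-2*np.diff(np.cos(f));print(np.c_[e*ex[0],e*ex[1],z].round(3).tolist())
```

```text
dr [ 9.26091218 20.26516092  0.35025602] dp cm [ 0.5479156   8.83322861 -9.76197623]
[[0.05, -0.014, -0.01], [0.051, -0.014, -0.009], [0.051, -0.014, -0.008], [0.051, -0.014, -0.006], [0.051, -0.014, -0.005], [0.051, -0.014, -0.003], [0.051, -0.014, -0.002], [0.051, -0.014, -0.001]]
```

Emit:
send_rows(
  dr=[
    [1.85, 4.05, 0.07],
    [1.85, 4.05, 0.07],
    [1.85, 4.05, 0.07],
    [1.85, 4.05, 0.07],
    [1.85, 4.05, 0.07],
    [0, 0, 0],
    [0, 0, 0],
    [0, 0, 0],
  ],
  dp=[
    [0.11, 1.77, -1.9],
    [0.11, 1.77, -1.9],
    [0.11, 1.77, -2],
    [0.11, 1.77, -2],
    [0.11, 1.75, -1.96],
    [0, 0, 0],
    [0, 0, 0],
    [0, 0, 0],
  ],
  fingers=[6, 6, 6, 6, 6, 6, 6, 6],
)

```text
clock: 15.52
tool_pos: [0.5686, 0.0744, 0.1612]
orientation: [[-0.262, -0.198, 0.944], [-0.965, 0.054, -0.257], [0.0, -0.979, -0.205]]
ft_force: [-0.2, 0.4, 0.8]
finger_gap: 0.7
```

Emit:
send_rows(
  dr=[
    [0, 0, 0],
    [0, 0, 0],
    [0, 0, 0],
    [0, 0, 0],
    [0, 0, 0],
    [0, 0, 0],
    [0, 0, 0],
    [0, 0, 0],
  ],
  dp=[
    [0, 0, -2.5],
    [0, 0, -2.5],
    [0, 0, -2.5],
    [0, 0, -2],
    [0, 0, -1],
    [0, 0, -0.46],
    [0, 0, 0],
    [0, 0, 0],
  ],
  fingers=[6, 6, 6, 6, 6, 6, 6, 6],
)

```text
clock: 16.18
tool_pos: [0.5698, 0.0747, 0.0534]
orientation: [[-0.263, -0.196, 0.945], [-0.965, 0.055, -0.257], [-0.002, -0.979, -0.204]]
ft_force: [0.7, -0.1, 1.0]
finger_gap: 0.704
```

Emit:
send_rows(
  dr=[
    [0, 0, 0],
    [0, 0, 0],
    [0, 0, 0],
    [0, 0, 0],
    [0, 0, 0],
    [0, 0, 0],
    [0, 0, 0],
    [0, 0, 0],
  ],
  dp=[
    [-0.1, 0.02, -0.1],
    [0, 0, 0],
    [0, 0, 0],
    [0, 0, 0],
    [0, 0, 0],
    [0, 0, 0],
    [0, 0, 0],
    [0, 0, 0],
  ],
  fingers=[6, 5, 4, 3.5, 2.5, 2.5, 2.5, 2.5],
)

```text
clock: 16.85
tool_pos: [0.5682, 0.0751, 0.0517]
orientation: [[-0.262, -0.198, 0.944], [-0.965, 0.055, -0.257], [-0.002, -0.979, -0.205]]
ft_force: [-0.8, -0.1, 5.2]
finger_gap: 0.334
```

Emit:
send_rows(
  dr=[
    [-0.4, -1.47, 0],
    [-0.4, -1.47, 0],
    [-0.4, -1.47, 0],
    [-0.4, -1.47, 0],
    [-0.4, -1.47, 0],
    [-0.4, -1.47, 0],
    [-0.4, -1.47, 0],
    [-0.4, -1.47, 0],
  ],
  dp=[
    [0.05, -0.014, -0.01],
    [0.051, -0.014, -0.009],
    [0.051, -0.014, -0.008],
    [0.051, -0.014, -0.006],
    [0.051, -0.014, -0.005],
    [0.051, -0.014, -0.003],
    [0.051, -0.014, -0.002],
    [0.051, -0.014, -0.001],
  ],
  fingers=[2.5, 2.5, 2.5, 2.5, 2.5, 2.5, 2.5, 2.5],
)

```text
clock: 17.52
tool_pos: [0.572, 0.0741, 0.0513]
orientation: [[-0.262, 0.007, 0.965], [-0.965, -0.0, -0.262], [-0.001, -1.0, 0.007]]
ft_force: [-2.9, 0.4, 5.9]
finger_gap: 0.333
```

Emit:
send_rows(
  dr=[
    [0, 0, 0],
    [0, 0, 0],
    [0, 0, 0],
    [0, 0, 0],
    [0, 0, 0],
    [0, 0, 0],
    [0, 0, 0],
    [0, 0, 0],
  ],
  dp=[
    [0, 0, 0],
    [0, 0, 0],
    [0, 0, 0],
    [0, 0, 0],
    [0, 0, 0],
    [0, 0, 0],
    [0, 0, 0],
    [0, 0, 0],
  ],
  fingers=[2.5, 2.5, 2.5, 2.5, 3.5, 5, 6, 6],
)

```text
clock: 18.18
tool_pos: [0.5722, 0.0739, 0.0504]
orientation: [[-0.262, 0.006, 0.965], [-0.965, -0.0, -0.262], [-0.001, -1.0, 0.005]]
ft_force: [0.5, 0.2, 0.2]
finger_gap: 0.7
```

Emit:
send_rows(
  dr=[
    [0, 0, 0],
    [0, 0, 0],
    [0, 0, 0],
    [0, 0, 0],
    [0, 0, 0],
    [0, 0, 0],
    [0, 0, 0],
    [0, 0, 0],
  ],
  dp=[
    [0, 0, 0],
    [0, 0, 2],
    [0, 0, 3],
    [0, 0, 4],
    [-0.5, -2, 4],
    [-0.5, -2, 4],
    [-0.5, -2, 3],
    [0, -1, 0],
  ],
  fingers=[6, 6, 6, 6, 6, 6, 6, 6],
)

```text
clock: 18.85
tool_pos: [0.5605, 0.0053, 0.2512]
orientation: [[-0.263, 0.016, 0.965], [-0.965, -0.001, -0.263], [-0.003, -1.0, 0.016]]
ft_force: [2.1, -0.2, -0.5]
finger_gap: 0.702
```

Emit:
send_rows(
  dr=[
    [0, 0, 0],
    [0, 0, 0],
    [0, 0, 0],
    [0, 0, 0],
    [0, 0, 0],
    [0, 0, 0],
    [0, 0, 0],
    [0, 0, 0],
  ],
  dp=[
    [0, 0, 0],
    [0, 0, 0],
    [0, 0, 0],
    [0, 0, 0],
    [0, 0, 0],
    [0, 0, 0],
    [0, 0, 0],
    [0, 0, 0],
  ],
  fingers=[6, 6, 6, 6, 6, 6, 6, 6],
)

```text
clock: 19.52
tool_pos: [0.5578, 0.0072, 0.2443]
orientation: [[-0.262, 0.005, 0.965], [-0.965, -0.0, -0.262], [-0.001, -1.0, 0.005]]
ft_force: [0.8, -0.5, -0.4]
finger_gap: 0.703
```

```bash
python3 -c "
from ang import *
x,z,P,r=ang()
for w in (6,8,9): m=abs(x)<w; print('tilt deg',np.degrees(np.arctan(np.polyfit(x[m],z[m],1)[0])))
X=P[...,:2]@ex;Y=P[...,:2]@ey-Y0;Z=P[...,2]
m=(Z>.096)&(Z<.105)&(Y<.05)&(abs(X-.5325)<.06); print('plate',np.percentile(Y[m],[.5,99.5]),np.percentile(X[m],[.5,99.5]),np.median(Z[m]))
m=(Y>.065)&(Y<.14)&(abs(X-.5325)<.02)&(Z>.06)&(Z<.094)
A=np.c_[X[m],Z[m]]
"
```

```text
tcp [0.5578 0.0072 0.2443] q [-0.008  0.307  1.772 -0.     1.057  0.257] 19.5167
[[-0.262, 0.005, 0.965], [-0.965, -0.0, -0.262], [-0.001, -1.0, 0.005]]
circle [0.53269843 0.06983314] 0.01451373960374059 12081
[(-15, 1.6), (-14, 4.1), (-13, 6.3), (-12, 8.1), (-11, 9.2), (-10, 9.5), (-9, 9.5), (-8, 9.5), (-7, 9.6), (-6, 9.5), (-5, 9.5), (-4, 9.5), (-3, 9.5), (-2, 9.5), (-1, 9.6), (0, 9.5), (1, 9.4), (2, 9.5), (3, 9.5), (4, 9.5), (5, 9.6), (6, 9.6), (7, 9.5), (8, 9.6), (9, 9.5), (10, 9.6), (11, 9.5), (12, 8.9), (13, 7.6), (14, 5.9), (15, 2.6)]
tilt deg 0.02625468186022243
tilt deg 0.219395327472767
tilt deg 0.11840357223634694
plate [-0.17194411 -0.0034602 ] [0.49545537 0.57463482] 0.09959624493747954
```

View pics/wlast.png

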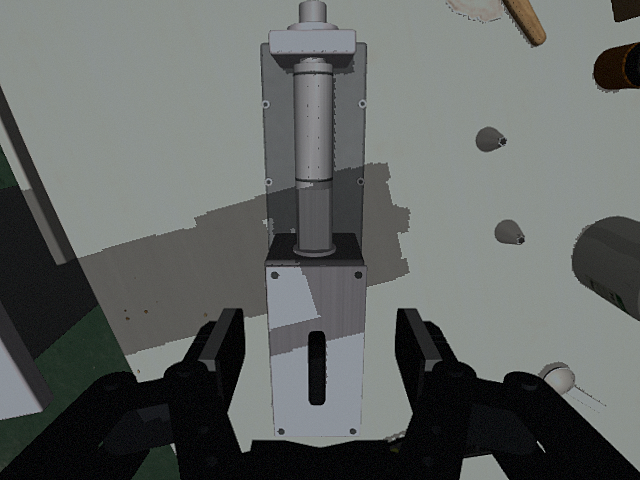

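The final wrist view shows the flat at (314,215) facing up, the plate on the housing at (266–366, 262–436), and the nozzles where they were. The flat measures 0.1° from level and the gripper is clear, so I hand in.

```bash
python3 -c "
from station import env
print(env.hand_in())"
```

```text
the job is handed in; nothing more can be done
None
```

The job is handed in: the cover plate lies flat on the grey housing, the spindle is open, and the flat faces straight up. The robot's clock read about 20 s, well under the 67 s limit.

- **Cover plate:** I slid it by its grip about 170 mm onto the housing without lifting it, then let go. At the last check its top was at z 0.0996 and it covered stand y −172 to −3 mm. It sits about 2.4 mm off-centre sideways, and I left it that way.
- **Spindle:** The flat started about 80° from up, toward the far side from the robot, and I turned it in two grips. In the last depth check it was level within about 0.2°, at 9.5 mm above the axis (10 mm by the drawing).
- **Setback:** The first turn stopped about 12° short because the arm could not tilt as far as I asked. The wrist force rose to about 55 N before I let go, still under the 120 N limit. I did not confirm which joint limit or other cause stopped it.
- **Small things:** The nozzles looked undisturbed in the last wrist view. I did not re-check the stamp and timer at the end, but the arm did not work near them.

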